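# Find the bored end of a stand foot and hold it up for glue

## Task

Get the club stand's feet ready for gluing: push the three wooden feet up against the fence of the glue-up board, in one straight row, square to it and not touching each other. Then take one of them, find its bored end by trying it on the leg's tenon that sticks out of the fence (only the bored end slides on until the foot meets the fence), and draw it off again. Finish while still holding that foot in the gripper, at least 10 cm above the board with its hole facing straight up, ready for the glue; leave the other two in their row and do not knock over the glue bottles.

Things in the scene. Friction and masses are not known exactly. Their poses are not given: they have to be found in the camera images.
- foot_1_mid (a point): centre of one of three like wooden feet: square block 48 mm long, 34 x 34 mm across, 50 g, lying on the board (centre 17 mm above its top). x runs along its length, z up as it lies at the start. One end has a central blind hole, 18 mm in diameter, 28 mm deep, 2 mm chamfer; the other is plain. Which end (+x or -x) is bored differs from foot to foot: the axes do not tell.
- foot_2_mid (a point): as foot_1_mid, for another of the three feet (same size and looks, bored in one end, which may be the other end)
- foot_3_mid (a point): as foot_1_mid, for another of the three feet (same size and looks, bored in one end, which may be the other end)
- foot_1: foot 1, the block itself; origin in the middle of the face it lies on at the start, axes as its point
- foot_2: foot 2, the block itself; origin in the middle of the face it lies on at the start, axes as its point
- foot_3: foot 3, the block itself; origin in the middle of the face it lies on at the start, axes as its point
- board: fixed plywood glue-up board, 240 (its x) by 390 mm (its y), 9 mm thick, top at z = 0.009. Origin on its underside; it reaches from x = -0.13 to +0.11 and y = -0.175 to +0.215 about it. x points away from the robot, towards the fence; yaw up to 0.12 rad. The fence is a straight wooden bar along board y, 34 mm high above the board's top, front face at board x = +0.070.
- fence_mid (a point): point on the fence's front face, mid-way along the feet's row, 17 mm above the board's top (height of a lying foot's centre); x points into the fence (away from the robot), y along it to the left. A foot up against the fence has its centre 24 mm before this face.
- tenon_root (a point): root of the leg's tenon on the fence's front face, near the right end, 17 mm above the board's top; axes as fence_mid. The tenon: fixed level round wooden peg, 15 mm in diameter, 2 mm chamfer, sticking out 22 mm along -x. A foot home on it has its centre 24 mm before the fence; a plain end stops at the tip, centre 46 mm before it. Leg and strap behind the fence reach z = 0.046.
- glue_white: glue bottle, white, 27 mm in diameter and 55 mm tall, stands on the board's left end; origin at the middle of its underside
- glue_blue: glue bottle, blue, 27 mm in diameter and 60 mm tall, stands on the board's left end; origin at the middle of its underside

How it is judged:
By the outcome, as a careful person would: the job done as asked, in the order asked, and still so for the second after the job is handed in, while the arm keeps its last pose, push and grip.
It also fails if it takes over 72 s, if anything falls off the work surface, if the arm or the gripper's body presses on something with over 40 N, if the wrist force passes 120 N, or if a joint passes its speed limit or range.

## Robot

A 6-joint arm with a two-finger parallel gripper is mounted at the origin on a cart in front of the work surface, level with it; the furniture and walls round the work are solid. World frame = base frame: x ahead of the robot, y to its left, z up, the work surface at z = 0. Lengths are in m, angles in rad, forces in N, time in s.
With the tool pointing down it reaches from about 0.25 to 0.775 m from the base axis. Payload 4 kg.
Tool frame: the origin (TCP) lies midway between the tips of the shut fingers; the grasp point (between the pads) lies 19 mm behind it (robot.grasp_offset is the distance from the TCP to the grasp point, in m); z points along the fingers, y is the direction in which the jaws open and shut (so a half turn about z gives the same grasp; the last joint's range is limited). The gripper opens to 94 mm and grips with 3 to 60 N. Pads are 16 mm wide; open, the fingers measure 119 mm over their backs; the gripper's body (75 mm by 177 mm) begins 78 mm behind the grasp point.
Start: joints at [1.211, 0.087, 1.371, -0, 1.684, -0.103], TCP at [0.14, 0.532, 0.206] pointing down, gripper open.
Joint ranges: [-3.1, 3.1], [-0.76, 2.03], [0.27, 2.55], [-1.08, 4.22], [0.17, 2.65], [-2.57, 2.57]. Speed limits (rad/s): [2.79, 2.79, 3.14, 3.14, 3.14, 3.14].

## Interface

Orientations are given as [roll, pitch, yaw] about the fixed x, y, z axes, in that order (R = Rz(yaw) Ry(pitch) Rx(roll)).
In Python, from bench import status, viewer, order, robot gives the robot as it stands. The module is installed in compiled form; this text tells all that it offers.
- The arm moves only by the tool move_arm, never from a script. Its argument "targets" is a list of rows, each a list of 3 entries, a list of its own where there are three numbers: the shift along the tool's x, y, z in mm, then the turn, a rotation vector about the tool's x, y, z in degrees, then the opening, from -1 (shut) to 1 (fully open). A call has 1 to 20 rows; each row is the pose to reach, as a shift and turn from the pose commanded when the call began, along the tool's axes at that moment; what a row does not reach only later rows make up. A row lasts 1/8 s, in which the tool goes at most 62.5 mm and 10.7 degrees, less where a joint would pass 70% of its speed; a pose out of reach is approached as far as the arm can. A call with a gripper value outside its range is refused whole. The fingers move at their own pace and stop on an object; the grip force is fixed at half the most. Time passes only in rows, so rows that repeat a pose let the fingers close. It gives the time, the measured TCP pose, the force and the opening at its end, in the units of the state.
- status.get_obs(): the state, without advancing time (a new reading comes with each control period).
- viewer.snapshot(name): name is "scene" or "top" or "wrist"; returns the picture (420x560x3 uint8, red, green, blue); there is no depth.
- viewer.camera_model(name): a dict with "K" (3x3 intrinsics, pixels), "xyz" and "attitude" of the camera in the world; the wrist camera has in their place "T_tool_cam" (4x4, takes a point from camera to tool coordinates, whose origin is the TCP and whose axes are the flange's). Camera axes: x right, y up, looking along -z (the intrinsics and any distortion apply to the point x, -y, -z); pixel columns grow to the right and rows downward; lengths in m; the calibration is good to about 2 mm. A picture is of the moment at which its call begins: read the wrist's pose just before it. camera_model takes no time and is no camera call.
- order.close_job(): hands the job in, once; it reports no verdict.
The state is a dict: "time": time; "joint_positions": joint angles; "qvel": joint speeds; "joint_torque": joint torques, N m; "tool_pos": TCP position; "ee_rot": TCP orientation; "wrist_force": force on the tool from outside, world axes, zero at the start; "wrist_torque": the same for the moment, N m; "width": finger opening in m.
Only numpy, scipy, OpenCV 4.12 (cv2) and the standard library are available. Lean on these libraries where they do the work, as an engineer would, in place of code of your own. Each camera call takes 0.05 s, during which the arm holds its last target. There are 200 camera calls.

## Working session

There is one attempt and no reset: what is moved stays moved. The work goes in short steps, Python scripts to look and compute and a tool call to move; the robot and the scene stay as the last step left them, time stands still between calls to the robot, and variables do not carry over. Pictures are saved under pics/ and viewed, about 8 in all and at most 12, crops included, and the job is handed in when it is done.

Besides the shell and the picture viewer there is one more tool, called after "Request:" by a JSON object that holds its "api" and its "payload", one argument or row to a line. move_arm: Moves the arm, as the interface text tells. Its arguments: {"type":"object","properties":{"targets":{"type":"array"}},"required":["targets"]}

```bash
mkdir -p pics; python3 - <<'E'
from bench import status, viewer, order, robot
import cv2
print(status.get_obs()); print(robot.grasp_offset)
for n in("top","scene","wrist"):
    c=viewer.camera_model(n); print(n,c)
for n in("top","scene"):
    cv2.imwrite(f"pics/{n}0.png",viewer.snapshot(n)[:,:,::-1])
E
```

```text
{'time': 0.0, 'joint_positions': array([ 1.21088277e+00,  8.79671897e-02,  1.37226194e+00,  4.25979973e-06,
        1.68359422e+00, -1.03094487e-01]), 'qvel': array([-0.00050724,  0.00111458, -0.00096555,  0.00034335, -0.00215405,
        0.00031013]), 'joint_torque': array([ 1.22718331e-03, -3.40189576e+01, -3.02424431e+01,  7.18302839e-02,
        3.31487751e-02, -1.52831631e-04]), 'tool_pos': array([0.13950712, 0.53144109, 0.20429362]), 'ee_rot': array([-3.13937423e+00, -2.33776804e-04,  2.88477380e+00]), 'wrist_force': array([0.81671849, 0.20545002, 0.26068136]), 'wrist_torque': array([-0.00571085,  0.02800569, -0.02241274]), 'width': 0.09392316864576294}
0.0188
top {'K': array([[434.20706679,   0.        , 283.21202326],
       [  0.        , 434.20706679, 203.66464594],
       [  0.        ,   0.        ,   1.        ]]), 'xyz': array([0.44702229, 0.19655141, 0.88556441]), 'attitude': array([ 0.14206556, -0.01149321, -1.59039493])}
scene {'K': array([[520.82169152,   0.        , 277.39884196],
       [  0.        , 520.82169152, 207.45057903],
       [  0.        ,   0.        ,   1.        ]]), 'xyz': array([ 0.15442099, -0.43853854,  0.52978391]), 'attitude': array([ 1.01841298, -0.02360303, -0.55252266])}
wrist {'K': array([[292.6990046 ,   0.        , 281.79298932],
       [  0.        , 292.6990046 , 205.59912116],
       [  0.        ,   0.        ,   1.        ]]), 'T_tool_cam': array([[ 9.93958658e-05,  9.71295355e-01,  2.37876697e-01,
         6.88851490e-02],
       [ 9.99999815e-01,  4.62268493e-05, -6.06599019e-04,
         1.98357017e-03],
       [-6.00183100e-04,  2.37876714e-01, -9.71295171e-01,
        -1.78496541e-01],
       [ 0.00000000e+00,  0.00000000e+00,  0.00000000e+00,
         1.00000000e+00]])}
```

View pics/top0.png

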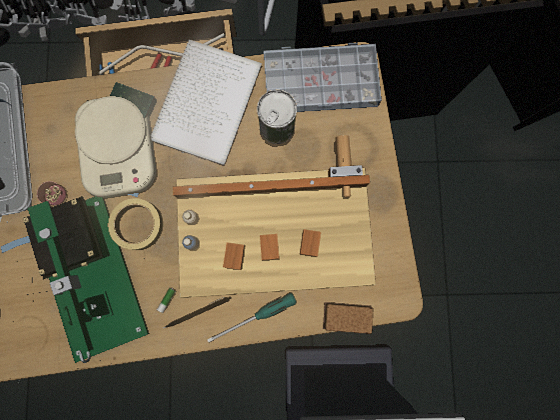

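View pics/scene0.png

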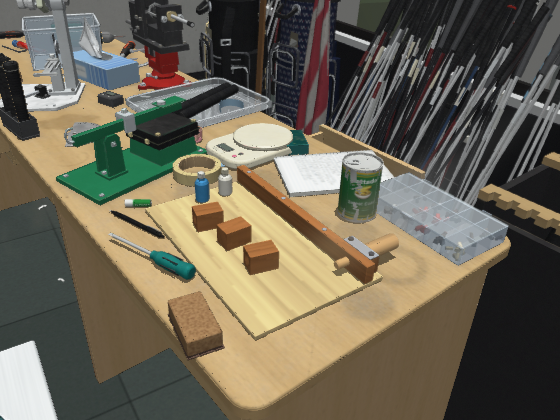

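```bash
cat > h.py <<'E'
import numpy as np, cv2
from scipy.spatial.transform import Rotation as R
from bench import status, viewer
def camT(n,obs=None):
    c=viewer.camera_model(n); K=c["K"]
    if "xyz" in c: M=R.from_euler('xyz',c["attitude"]).as_matrix(); t=c["xyz"]
    else:
        T=np.eye(4);T[:3,:3]=R.from_euler('xyz',obs["ee_rot"]).as_matrix();T[:3,3]=obs["tool_pos"]
        T=T@c["T_tool_cam"]; M=T[:3,:3];t=T[:3,3]
    return K,M,t
def ray(cam,uv,z):
    K,M,t=cam; uv=np.atleast_2d(uv).astype(float)
    d=np.c_[(uv[:,0]-K[0,2])/K[0,0],-(uv[:,1]-K[1,2])/K[1,1],-np.ones(len(uv))]@M.T
    return t+d*((z-t[2])/d[:,2])[:,None]
def proj(cam,P):
    K,M,t=cam; p=(np.atleast_2d(P)-t)@M
    return np.c_[K[0,0]*p[:,0]/-p[:,2]+K[0,2],K[1,1]*-p[:,1]/-p[:,2]+K[1,2]]
def redmask(im):
    h=cv2.cvtColor(im,cv2.COLOR_RGB2HSV)
    return h,cv2.inRange(h,(3,120,60),(14,255,255))
E
python3 - <<'E'
from h import *
im=cv2.cvtColor(cv2.imread("pics/top0.png"),cv2.COLOR_BGR2RGB); cam=camT("top")
h,_=redmask(im)
for p in [(234,250),(269,243),(311,240),(234,264),(250,187),(220,230),(346,192)]: print(p,h[p[1],p[0]],im[p[1],p[0]])
m=cv2.inRange(h,(0,120,60),(13,255,255)); m[:170]=0;m[275:]=0
cv2.imwrite("pics/m.png",m)
for c in cv2.findContours(m,cv2.RETR_EXTERNAL,cv2.CHAIN_APPROX_NONE)[0]:
    if cv2.contourArea(c)<100: continue
    r=cv2.minAreaRect(c); b=cv2.boxPoints(r)
    print(cv2.contourArea(c),np.round(r[0],1),np.round(b,1).tolist()); w=ray(cam,b,.043);print(np.round(w[:,:2],4).tolist(),ray(cam,[r[0]],.043)[0].round(4))
# bottles and board corners by eye
print(ray(cam,[(190,216)],.06),ray(cam,[(190,241)],.065),ray(cam,[(347,186)],.026),ray(cam,[(347,196)],.026))
print("board",ray(cam,[(374,285),(180,297)],.009))
E
```

```text
(234, 250) [ 13 150 155] [155 104  64]
(269, 243) [ 14 147 158] [158 108  67]
(311, 240) [ 12 154 149] [149  95  59]
(234, 264) [ 13 157 140] [140  92  54]
(250, 187) [ 13  21 171] [171 163 157]
(220, 230) [ 19 101 182] [182 155 110]
(346, 192) [ 15 124 192] [192 147  99]
387.5 [233.3 255.8] [[222.8000030517578, 266.70001220703125], [226.1999969482422, 242.3000030517578], [243.89999389648438, 244.8000030517578], [240.39999389648438, 269.20001220703125]]
[[0.4474, 0.3028], [0.4938, 0.2961], [0.4883, 0.2621], [0.4419, 0.269]] [0.4678 0.2825 0.043 ]
358.0 [269.  246.7] [[259.70001220703125, 234.89999389648438], [276.3999938964844, 233.6999969482422], [278.29998779296875, 258.3999938964844], [261.6000061035156, 259.70001220703125]]
[[0.5069, 0.2313], [0.5088, 0.199], [0.461, 0.1961], [0.4592, 0.2282]] [0.4838 0.2137 0.043 ]
379.0 [309.6 242.5] [[299.3999938964844, 253.8000030517578], [302.29998779296875, 229.1999969482422], [319.79998779296875, 231.3000030517578], [316.8999938964844, 255.8000030517578]]
[[0.4692, 0.1551], [0.5165, 0.1483], [0.5118, 0.1144], [0.4646, 0.1215]] [0.4904 0.1349 0.043 ]
1340.0 [270.9 185. ] [[172.60000610351562, 186.5], [368.70001220703125, 174.5], [369.29998779296875, 183.60000610351562], [173.1999969482422, 195.60000610351562]]
[[0.6053, 0.4012], [0.6227, 0.0137], [0.6044, 0.0135], [0.5872, 0.3999]] [0.6049 0.208  0.043 ]
[[0.54432061 0.36307428 0.06      ]] [[0.49639451 0.3615585  0.065     ]] [[0.60339867 0.05503503 0.026     ]] [[0.58300295 0.05586012 0.026     ]]
board [[0.4053873  0.00649034 0.009     ]
 [0.38981972 0.39132007 0.009     ]]
```

Request:
{"api": "move_arm", "payload": {
  "targets": [
    [[-400,-258,0],[0,0,-17],1],
    [[-400,-258,0],[0,0,-17],1],
    [[-400,-258,0],[0,0,-17],1],
    [[-400,-258,0],[0,0,-17],1],
    [[-400,-258,0],[0,0,-17],1],
    [[-400,-258,0],[0,0,-17],1],
    [[-400,-258,20],[0,0,-17],1],
    [[-400,-258,44],[0,0,-17],0.1],
    [[-400,-258,44],[0,0,-17],0.1],
    [[-400,-258,44],[0,0,-17],0.1],
    [[-400,-258,44],[0,0,-17],0.1],
    [[-400,-258,44],[0,0,-17],0.1]
  ]
}}

```text
time: 1.6
tool_pos: [0.4609, 0.182, 0.1626]
ee_rot: [3.141, 0.002, -3.1]
wrist_force: [-0.3, 0.6, -0.6]
width: 0.0521
```

```bash
cat > look.py <<'E'
from h import *; import sys
o=status.get_obs(); im=viewer.snapshot("wrist"); n=sys.argv[1]
np.savez(f"pics/{n}.npz",im=im,ee_rot=o["ee_rot"],tool_pos=o["tool_pos"])
cv2.imwrite(f"pics/{n}.png",im[:,:,::-1]); print(o["time"],o["tool_pos"],o["ee_rot"],o["width"],o["joint_positions"],o["wrist_force"])
E
python3 look.py w1
```

```text
1.6 [0.46091913 0.18196511 0.16256789] [ 3.14094408e+00  1.92369038e-03 -3.09967490e+00] 0.05211570675249177 [ 2.61383047e-01 -2.35331055e-02  1.56952593e+00  2.14273728e-04
  1.59358108e+00 -1.35132656e+00] [-0.30796751  0.55131131 -0.59529751]
```

View pics/w1.png

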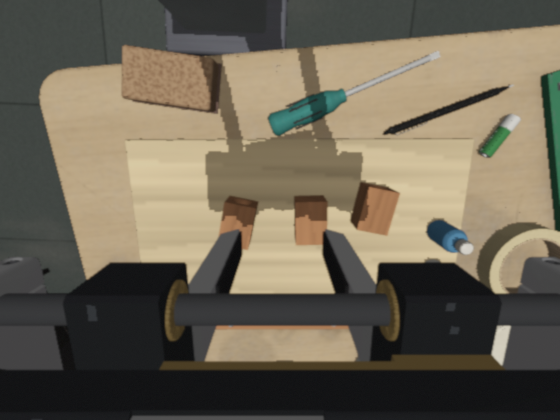

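```bash
python3 - <<'E'
from h import *
d=np.load("pics/w1.npz"); im=d["im"]; cam=camT("wrist",d)
h=cv2.cvtColor(im,cv2.COLOR_RGB2HSV); m=cv2.inRange(h,(0,120,30),(14,255,255)); m[:180]=0;m[255:]=0;m[:,420:]=0;m[:,:200]=0
for c in cv2.findContours(m,cv2.RETR_EXTERNAL,cv2.CHAIN_APPROX_NONE)[0]:
    if cv2.contourArea(c)<300: continue
    w=ray(cam,c[:,0],.043)[:,:2].astype(np.float32)*1000
    r=cv2.minAreaRect(w); print(cv2.contourArea(c),np.round(r,1) if 0 else r, np.round(cv2.boxPoints(r),1).tolist())
# projected top-derived estimates for comparison
f={"A":(.4678,.2825,-8.2),"B":(.4838,.2137,3.5),"C":(.4904,.1349,-8.3)}
v=im.copy()
for k,(x,y,a) in f.items():
    a=np.radians(a);Rm=np.array([[np.cos(a),-np.sin(a)],[np.sin(a),np.cos(a)]])
    q=np.array([[24,17],[24,-17],[-24,-17],[-24,17]])/1000@Rm.T+[x,y]
    p=proj(cam,np.c_[q,np.full(4,.043)]); cv2.polylines(v,[np.int32(np.round(p))],True,(0,255,0)); print(k,p.round(0).tolist())
cv2.imwrite("pics/w1o.png",cv2.resize(v[170:270,200:440],None,fx=3,fy=3,interpolation=cv2.INTER_NEAREST)[:,:,::-1])
E
```

```text
1054.0 ((486.5122985839844, 137.20672607421875), (33.19086837768555, 54.407066345214844), 79.35385131835938) [[456.70001220703125, 125.9000015258789], [510.20001220703125, 115.9000015258789], [516.2999877929688, 148.5], [462.79998779296875, 158.5]]
1328.5 ((480.327880859375, 215.29974365234375), (52.17194747924805, 32.52056884765625), 3.027674436569214) [[453.3999938964844, 230.1999969482422], [455.1000061035156, 197.6999969482422], [507.20001220703125, 200.39999389648438], [505.5, 232.89999389648438]]
1625.0 ((465.1004638671875, 280.9991760253906), (41.25069808959961, 48.808189392089844), 80.67453002929688) [[437.70001220703125, 264.6000061035156], [485.79998779296875, 256.70001220703125], [492.5, 297.3999938964844], [444.3999938964844, 305.29998779296875]]
A [[384.0, 235.0], [354.0, 230.0], [365.0, 186.0], [397.0, 192.0]]
B [[324.0, 244.0], [293.0, 245.0], [292.0, 201.0], [325.0, 201.0]]
C [[247.0, 250.0], [216.0, 244.0], [222.0, 202.0], [254.0, 208.0]]
```

View pics/w1o.png

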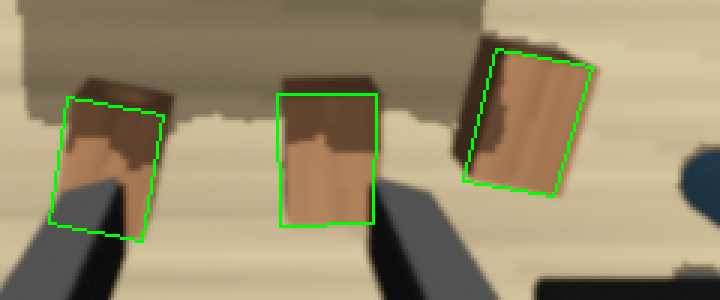

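Request:
{"api": "move_arm", "payload": {
  "targets": [
    [[-10,60,40],[0,0,10.5],0.1],
    [[-10,100,90],[0,0,10.5],0.1],
    [[-10,100,90],[0,0,10.5],0.1],
    [[-10,100,135],[0,0,10.5],0.1],
    [[-10,100,149],[0,0,10.5],0.1],
    [[-10,100,149],[0,0,10.5],0.1],
    [[-10,100,149],[0,0,10.5],-1],
    [[-10,100,149],[0,0,10.5],-1],
    [[-10,100,149],[0,0,10.5],-1],
    [[-10,100,149],[0,0,10.5],-1],
    [[-20,100,149],[0,0,5],-1],
    [[-40,100,149],[0,0,0],-1],
    [[-70,100,149],[0,0,0],-1],
    [[-95,100,149],[0,0,0],-1],
    [[-103,100,149],[0,0,0],-1],
    [[-106,100,149],[0,0,0],-1]
  ]
}}

```text
time: 3.65
tool_pos: [0.5621, 0.2855, 0.0146]
ee_rot: [3.141, -0.003, -3.102]
wrist_force: [-8.6, -0.9, 10.8]
width: 0.0335
```

Request:
{"api": "move_arm", "payload": {
  "targets": [
    [[-3,0,0],[0,0,0],-1],
    [[-5,0,0],[0,0,0],-1],
    [[-7,0,0],[0,0,0],-1],
    [[-7,0,0],[0,0,0],-1]
  ]
}}

```text
time: 4.15
tool_pos: [0.5689, 0.2859, 0.0146]
ee_rot: [3.141, -0.002, -3.101]
wrist_force: [-5.4, -0.5, 8.9]
width: 0.0339
```

Request:
{"api": "move_arm", "payload": {
  "targets": [
    [[-2,0,0],[0,0,0],-1],
    [[-3,0,0],[0,0,0],-1],
    [[-4,0,0],[0,0,0],-1],
    [[-4,0,0],[0,0,0],-1]
  ]
}}

```text
time: 4.65
tool_pos: [0.57, 0.2859, 0.0146]
ee_rot: [3.141, -0.008, -3.101]
wrist_force: [-13.0, -0.6, 13.5]
width: 0.0336
```

Request:
{"api": "move_arm", "payload": {
  "targets": [
    [[0,0,0],[0,0,0],0.1],
    [[0,0,0],[0,0,0],0.1],
    [[0,0,0],[0,0,0],0.1],
    [[0,0,-60],[0,0,0],0.1],
    [[50,-35,-62],[0,0,0],0.1],
    [[93,-67.5,-62],[0,0,0],0.1],
    [[93,-67.5,-55],[0,0,0],0.1],
    [[93,-67.5,-15],[0,0,0],0.1],
    [[93,-67.5,0],[0,0,0],0.1],
    [[93,-67.5,-1],[0,0,0],0.1],
    [[93,-67.5,-1],[0,0,0],-1],
    [[93,-67.5,-1],[0,0,0],-1],
    [[93,-67.5,-1],[0,0,0],-1],
    [[93,-67.5,-1],[0,0,0],-1],
    [[60,-67.5,-1],[0,0,0],-1],
    [[30,-67.5,-1],[0,0,0],-1],
    [[10,-67.5,-1],[0,0,0],-1],
    [[3,-67.5,-1],[0,0,0],-1],
    [[0,-67.5,-1],[0,0,0],-1],
    [[0,-67.5,-1],[0,0,0],-1]
  ]
}}

```text
time: 7.15
tool_pos: [0.573, 0.2179, 0.0143]
ee_rot: [-3.141, -0.008, -3.101]
wrist_force: [-10.3, -1.4, 9.6]
width: 0.0338
```

Request:
{"api": "move_arm", "payload": {
  "targets": [
    [[-2,0,0],[0,0,0],-1],
    [[-3,0,0],[0,0,0],-1],
    [[-3,0,0],[0,0,0],-1]
  ]
}}

```text
time: 7.52
tool_pos: [0.5732, 0.2179, 0.0142]
ee_rot: [-3.14, -0.014, -3.101]
wrist_force: [-16.6, -1.6, 14.4]
width: 0.0337
```

Request:
{"api": "move_arm", "payload": {
  "targets": [
    [[3,0,0],[0,0,0],-1],
    [[3,0,0],[0,0,0],0.1],
    [[3,0,0],[0,0,0],0.1],
    [[3,0,0],[0,0,0],0.1],
    [[3,0,-60],[0,0,0],0.1],
    [[50,-40,-62],[0,0,10.5],0.1],
    [[91,-78,-62],[0,0,10.5],0.1],
    [[91,-78,-55],[0,0,10.5],0.1],
    [[91,-78,-15],[0,0,10.5],0.1],
    [[91,-78,0],[0,0,10.5],0.1],
    [[91,-78,0],[0,0,10.5],-1],
    [[91,-78,0],[0,0,10.5],-1],
    [[91,-78,0],[0,0,10.5],-1],
    [[91,-78,0],[0,0,10.5],-1],
    [[75,-78,0],[0,0,5],-1],
    [[45,-78,0],[0,0,0],-1],
    [[20,-78,0],[0,0,0],-1],
    [[7,-78,0],[0,0,0],-1],
    [[3,-78,0],[0,0,0],-1],
    [[0,-78,0],[0,0,0],-1]
  ]
}}

```text
time: 10.02
tool_pos: [0.5778, 0.14, 0.0145]
ee_rot: [-3.141, -0.012, -3.101]
wrist_force: [-17.1, -1.2, 15.3]
width: 0.034
```

Request:
{"api": "move_arm", "payload": {
  "targets": [
    [[-1,0,0],[0,0,0],-1],
    [[-2,0,0],[0,0,0],-1],
    [[-2,0,0],[0,0,0],-1]
  ]
}}

```text
time: 10.4
tool_pos: [0.5779, 0.14, 0.0144]
ee_rot: [-3.141, -0.015, -3.101]
wrist_force: [-18.1, -2.6, 15.2]
width: 0.0341
```

```bash
python3 - <<'E'
from h import *
im=viewer.snapshot("top"); np.save("pics/t2.npy",im)
im2=viewer.snapshot("scene")
a=cv2.resize(im2[120:330,120:440],None,fx=2.3,fy=2.3)
cv2.imwrite("pics/s2.png",a[:,:,::-1]); print(status.get_obs())
E
```

```text
{'time': 10.5, 'joint_positions': array([ 1.41955821e-01,  3.05803708e-01,  1.50321177e+00,  6.91726574e-04,
        1.34744342e+00, -1.46966302e+00]), 'qvel': array([ 0.00054106, -0.00127486,  0.00050508, -0.00118239, -0.00092962,
        0.00107814]), 'joint_torque': array([ -1.45030361, -33.41754913, -30.38614511,  -0.23943393,
        -5.76983884,   0.04537143]), 'tool_pos': array([0.5778916 , 0.14000463, 0.01437737]), 'ee_rot': array([-3.14076046, -0.0148582 , -3.10093456]), 'wrist_force': array([-17.82977227,  -1.49775568,  15.35388799]), 'wrist_torque': array([-0.22180546,  3.13198636,  0.03590866]), 'width': 0.033746719289661775}
```

View pics/s2.png

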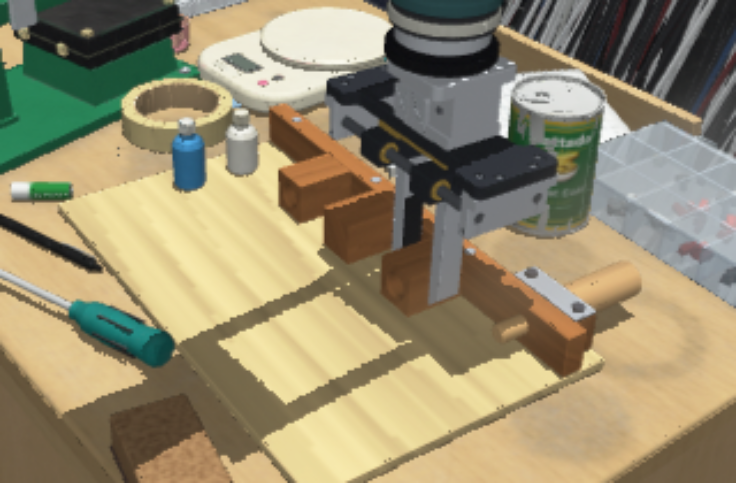

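Request:
{"api": "move_arm", "payload": {
  "targets": [
    [[4,0,0],[0,0,0],-1],
    [[4,0,0],[0,0,0],0.1],
    [[4,0,0],[0,0,0],0.1],
    [[4,0,0],[0,0,0],0.1],
    [[4,0,-60],[0,0,0],0.1],
    [[8,-30,-110],[0,0,0],0.1],
    [[8,-30,-146],[0,0,0],0.1],
    [[8,-30,-146],[0,0,0],0.1],
    [[8,-30,-146],[0,0,0],0.1]
  ]
}}

```text
time: 11.62
tool_pos: [0.5775, 0.11, 0.158]
ee_rot: [3.142, -0.002, -3.102]
wrist_force: [0.0, -1.2, -1.2]
width: 0.0519
```

```bash
python3 look.py w3
```

```text
11.625 [0.57745518 0.10998042 0.15795794] [ 3.14157007e+00 -2.04016143e-03 -3.10163804e+00] 0.051949065907271455 [ 9.16914213e-02  1.86256285e-01  1.35370270e+00  1.28127069e-04
  1.60366993e+00 -1.51905542e+00] [ 0.03474607 -1.15507592 -1.17990756]
```

View pics/w3.png

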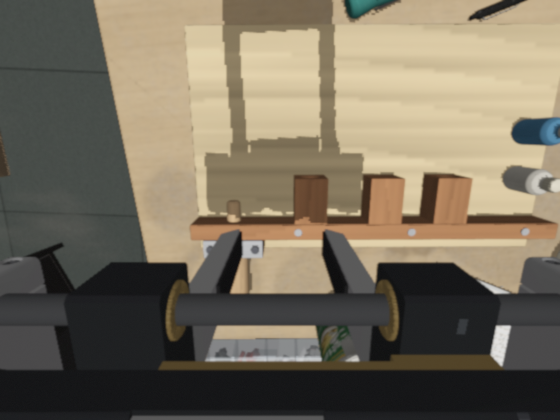

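```bash
python3 - <<'E'
from h import *
d=np.load("pics/w3.npz"); im=d["im"]; cam=camT("wrist",d)
c=cv2.resize(im[165:245,190:480],None,fx=2.7,fy=2.7,interpolation=cv2.INTER_CUBIC)
cv2.imwrite("pics/w3c.png",c[:,:,::-1])
print(im[208,220:250].tolist())
h=cv2.cvtColor(im,cv2.COLOR_RGB2HSV)
for u in [(227,208),(241,208),(234,208),(234,217)]: print(u,ray(cam,[u],.026)[0].round(4))
for y in [.140,.2179,.2859]: print(y,proj(cam,[[.603-.0428*(y-.0452)-.048,y-.002,.043]]).round(1), proj(cam,[[.603-.0428*(y-.0452),y,.043]]).round(1))
E
```

```text
[[137, 122, 96], [137, 123, 96], [136, 123, 95], [137, 123, 96], [137, 123, 96], [133, 120, 93], [123, 108, 83], [114, 97, 74], [117, 97, 73], [123, 102, 76], [127, 105, 79], [131, 109, 82], [133, 110, 83], [133, 110, 83], [131, 109, 82], [130, 108, 81], [128, 106, 79], [124, 103, 77], [116, 96, 72], [108, 90, 68], [116, 101, 77], [130, 116, 90], [136, 122, 94], [137, 123, 96], [136, 123, 95], [137, 123, 96], [137, 123, 96], [137, 123, 96], [137, 123, 96], [137, 123, 96]]
(227, 208) [0.59   0.0526 0.026 ]
(241, 208) [0.5894 0.0679 0.026 ]
(234, 208) [0.5897 0.0603 0.026 ]
(234, 217) [0.5999 0.0603 0.026 ]
0.14 [[308.5 177.9]] [[307.6 223.5]]
0.2179 [[385.7 177.7]] [[382.  223.3]]
0.2859 [[453.2 177.5]] [[446.9 223.1]]
```

View pics/w3c.png

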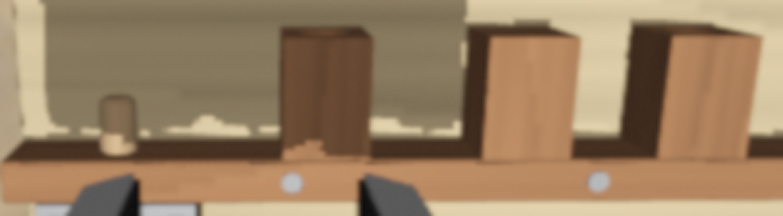

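Request:
{"api": "move_arm", "payload": {
  "targets": [
    [[0,55,20],[0,0,0],0.1],
    [[0,108,50],[0,0,0],0.1],
    [[0,108,90],[0,0,0],0.1],
    [[0,108,130],[0,0,0],0.1],
    [[0,108,144.5],[0,0,0],0.1],
    [[0,108,144.5],[0,0,0],0.1],
    [[0,108,144.5],[0,0,0],-1],
    [[0,108,144.5],[0,0,0],-1],
    [[0,108,144.5],[0,0,0],-1],
    [[0,108,144.5],[0,0,0],-1],
    [[25,108,144.5],[0,0,0],-1],
    [[60,108,144.5],[0,0,0],-1],
    [[80,108,144.5],[0,0,0],-1],
    [[80,58,144.5],[0,0,0],-1],
    [[80,8,144.5],[0,0,0],-1],
    [[80,-35,144.5],[0,0,0],-1],
    [[80,-53.5,144.5],[0,0,0],-1],
    [[60,-53.5,144.5],[0,0,0],-1],
    [[35,-53.5,144.5],[0,0,0],-1],
    [[30,-53.5,144.5],[0,0,0],-1]
  ]
}}

```text
time: 14.18
tool_pos: [0.5499, 0.0553, 0.0164]
ee_rot: [-3.141, -0.003, -3.102]
wrist_force: [-9.8, -1.3, 14.3]
width: 0.034
```

```bash
python3 - <<'E'
from h import *
im2=viewer.snapshot("scene")
a=cv2.resize(im2[200:310,200:420],None,fx=3.5,fy=3.5,interpolation=cv2.INTER_CUBIC)
cv2.imwrite("pics/s4.png",a[:,:,::-1])
E
```

```text
(no output)
```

View pics/s4.png

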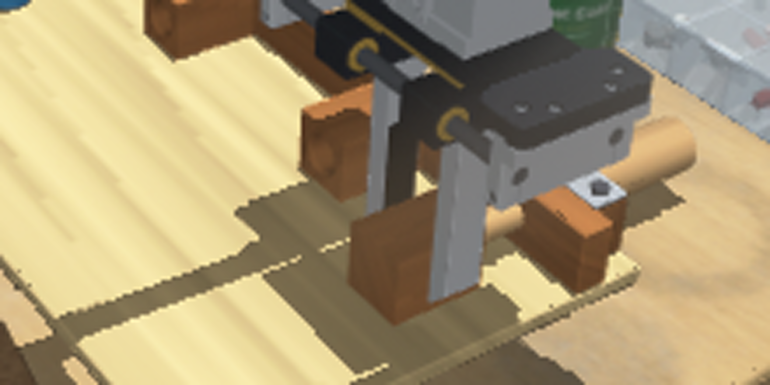

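Request:
{"api": "move_arm", "payload": {
  "targets": [
    [[-5,0,0],[0,0,0],-1],
    [[-9,0,0],[0,0,0],-1],
    [[-12,0,0],[0,0,0],-1],
    [[-14,0,0],[0,0,0],-1],
    [[-14,0,0],[0,0,0],-1]
  ]
}}

```text
time: 14.85
tool_pos: [0.5627, 0.0562, 0.0164]
ee_rot: [-3.141, -0.003, -3.101]
wrist_force: [-6.4, -1.7, 10.3]
width: 0.0336
```

Request:
{"api": "move_arm", "payload": {
  "targets": [
    [[-4,0,0],[0,0,0],-1],
    [[-9,0,0],[0,0,0],-1],
    [[-13,0,0],[0,0,0],-1],
    [[-16,0,0],[0,0,0],-1],
    [[-18,0,0],[0,0,0],-1],
    [[-20,0,0],[0,0,0],-1],
    [[-20,0,0],[0,0,0],-1]
  ]
}}

```text
time: 15.72
tool_pos: [0.5817, 0.057, 0.0164]
ee_rot: [-3.141, -0.005, -3.101]
wrist_force: [-9.5, 0.0, 13.1]
width: 0.0337
```

Request:
{"api": "move_arm", "payload": {
  "targets": [
    [[-2,0,0],[0,0,0],-1],
    [[-4,0,0],[0,0,0],-1],
    [[-4,0,0],[0,0,0],-1]
  ]
}}

```text
time: 16.1
tool_pos: [0.582, 0.057, 0.0162]
ee_rot: [-3.141, -0.014, -3.101]
wrist_force: [-18.2, -2.2, 18.6]
width: 0.0339
```

```bash
python3 - <<'E'
from h import *
o=status.get_obs();print(o["tool_pos"],o["wrist_force"])
im2=viewer.snapshot("scene")
a=cv2.resize(im2[200:310,200:420],None,fx=3.5,fy=3.5,interpolation=cv2.INTER_CUBIC)
cv2.imwrite("pics/s5.png",a[:,:,::-1])
E
```

```text
[0.58195368 0.05703162 0.01617886] [-18.20624552  -2.1611202   18.63885542]
```

View pics/s5.png

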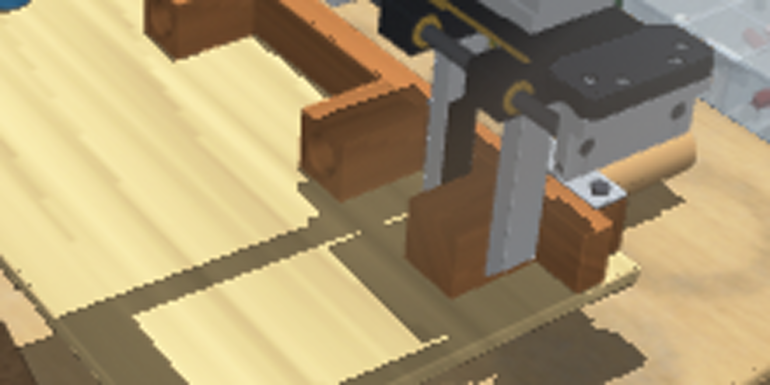

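Request:
{"api": "move_arm", "payload": {
  "targets": [
    [[5,0,0],[0,0,0],-1],
    [[15,0,0],[0,0,0],-1],
    [[30,0,0],[0,0,0],-1],
    [[50,0,0],[0,0,0],-1],
    [[70,0,0],[0,0,0],-1],
    [[80,0,0],[0,0,0],-1],
    [[80,0,-20],[0,0,0],-1],
    [[80,0,-60],[0,0,0],-1],
    [[80,0,-120],[0,0,0],-1],
    [[80,0,-180],[0,0,0],-1],
    [[80,0,-240],[0,0,0],-1],
    [[80,0,-280],[0,0,0],-1],
    [[80,0,-280],[0,0,0],-1]
  ]
}}

```text
time: 17.77
tool_pos: [0.5089, 0.0538, 0.2977]
ee_rot: [-3.141, 0.005, -3.101]
wrist_force: [0.1, 0.2, -0.8]
width: 0.0337
```

Request:
{"api": "move_arm", "payload": {
  "targets": [
    [[0,0,0],[0,-10,0],-1],
    [[0,0,0],[0,-20,0],-1],
    [[0,0,0],[0,-30,0],-1],
    [[0,0,0],[0,-40,0],-1],
    [[0,0,0],[0,-50,0],-1],
    [[0,0,0],[0,-60,0],-1],
    [[0,0,0],[0,-70,0],-1],
    [[0,0,0],[0,-80,0],-1],
    [[0,0,0],[0,-90,0],-1],
    [[0,0,0],[0,-90,0],-1],
    [[0,0,0],[0,-90,0],-1],
    [[0,0,0],[0,-90,0],-1],
    [[0,0,0],[0,-90,0],-1]
  ]
}}

```text
time: 19.4
tool_pos: [0.5428, 0.0542, 0.3323]
ee_rot: [3.084, 1.463, 3.129]
wrist_force: [0.6, 0.1, 0.3]
width: 0.0339
```

```bash
python3 - <<'E'
from h import *
o=status.get_obs();print(o["tool_pos"],o["wrist_force"],o["joint_positions"],o["qvel"],o["width"]); print(R.from_euler('xyz',o["ee_rot"]).as_matrix().round(4))
im2=viewer.snapshot("scene"); t=viewer.snapshot("top"); np.save("pics/t6.npy",t)
a=np.hstack([im2,t])
cv2.imwrite("pics/s6.png",cv2.resize(a,(800,300),interpolation=cv2.INTER_AREA)[:,:,::-1]); cv2.imwrite("pics/s6f.png",im2[:,:,::-1])
E
```

```text
[0.54280229 0.05420629 0.33226675] [0.5980768  0.11333724 0.26080108] [-0.09451218 -0.75562061  2.34388854  0.99297702  0.16619668 -2.56630218] [ 9.12991616e-05 -3.83879907e-04 -1.02368049e-02  1.34696556e-02
  1.45930104e-04  2.81397278e-03] 0.03390694174607458
[[-0.1077 -0.0446  0.9932]
 [ 0.0014  0.999   0.045 ]
 [-0.9942  0.0062 -0.1076]]
```

View pics/s6f.png

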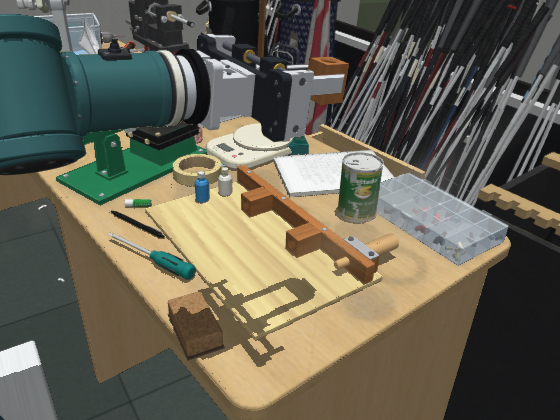

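Request:
{"api": "move_arm", "payload": {
  "targets": [
    [[-60,0,30],[0,0,0],-1],
    [[-110,0,60],[0,0,0],-1],
    [[-140,0,100],[0,0,0],-1],
    [[-140,0,100],[0,0,0],-1],
    [[-140,0,100],[0,0,0],-1],
    [[-140,0,100],[0,0,0],-1],
    [[-140,0,100],[0,0,0],-1],
    [[-140,0,100],[0,0,0],-1]
  ]
}}

```text
time: 20.5
tool_pos: [0.6565, 0.0578, 0.4619]
ee_rot: [3.056, 1.465, 3.1]
wrist_force: [-0.1, 0.5, -0.3]
width: 0.0337
```

```bash
python3 - <<'E'
from h import *
o=status.get_obs();print(o["tool_pos"],o["joint_positions"],o["qvel"],o["width"]); print(R.from_euler('xyz',o["ee_rot"]).as_matrix().round(4))
E
```

```text
[0.65650834 0.05783206 0.46189489] [-0.04702257 -0.46411037  1.94446872  0.43866836  0.21674844 -2.00104246] [-0.00034708  0.00429996 -0.00879119 -0.00101693 -0.0009798   0.00095104] 0.03373560050225484
[[-0.106  -0.044   0.9934]
 [ 0.0044  0.999   0.0447]
 [-0.9944  0.0091 -0.1057]]
```

Request:
{"api": "move_arm", "payload": {
  "targets": [
    [[0,0,0],[0,-3,-0.5],-1],
    [[0,0,0],[0,-6.1,-0.5],-1],
    [[0,0,0],[0,-6.1,-0.5],-1],
    [[0,0,0],[0,-6.1,-0.5],-1],
    [[0,0,0],[0,-6.1,-0.5],-1],
    [[0,0,0],[0,-6.1,-0.5],-1]
  ]
}}

```text
time: 21.25
tool_pos: [0.6505, 0.0513, 0.4733]
ee_rot: [3.087, 1.545, -3.14]
wrist_force: [0.1, -0.1, -0.5]
width: 0.0338
```

```bash
python3 - <<'E'
from h import *
o=status.get_obs();print(o["tool_pos"],o["joint_positions"],o["qvel"],o["width"]); print(R.from_euler('xyz',o["ee_rot"]).as_matrix().round(4))
im2=viewer.snapshot("scene")
t=viewer.snapshot("top")
a=np.hstack([im2,t]);cv2.imwrite("pics/s7.png",cv2.resize(a,(800,300),interpolation=cv2.INTER_AREA)[:,:,::-1])
E
```

```text
[0.65048439 0.0513179  0.47331573] [-0.08347338 -0.48279807  1.98865362  0.99855539  0.16622722 -2.56519442] [-2.25079698e-03  6.32471732e-05  1.32773295e-03  6.06389296e-03
 -1.00759214e-03 -2.81465183e-03] 0.03383420711235641
[[-0.0254 -0.0561  0.9981]
 [-0.      0.9984  0.0561]
 [-0.9997  0.0014 -0.0254]]
```

View pics/s7.png

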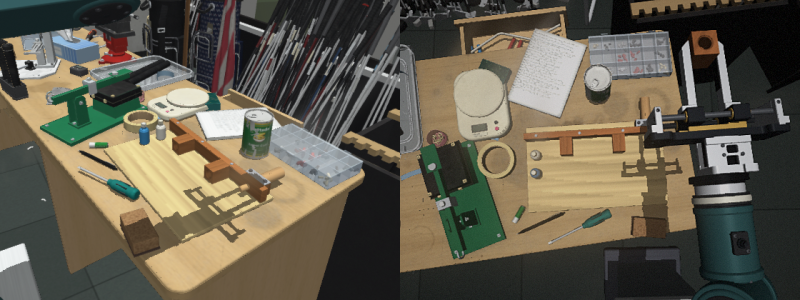

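Request:
{"api": "move_arm", "payload": {
  "targets": [
    [[-30,0,10],[0,0,0],-1],
    [[-60,0,20],[0,0,0],-1],
    [[-60,0,20],[0,-1.5,0],-1],
    [[-60,0,20],[0,-1.5,0],-1],
    [[-60,0,20],[0,-1.5,0],-1],
    [[-60,0,20],[0,-1.5,0],-1]
  ]
}}

```text
time: 22.1
tool_pos: [0.6719, 0.0522, 0.5322]
ee_rot: [1.512, 1.569, 1.568]
wrist_force: [0.2, 0.6, -0.1]
width: 0.0339
```

```bash
python3 - <<'E'
from h import *
o=status.get_obs();print(o["tool_pos"],o["joint_positions"],o["width"]); print(R.from_euler('xyz',o["ee_rot"]).as_matrix().round(4))
E
```

```text
[0.6718631  0.05218736 0.53222473] [-0.07483116 -0.43865317  1.86344082  0.73489412  0.19550057 -2.29385315] 0.033933800400571666
[[ 0.000e+00 -5.580e-02  9.984e-01]
 [ 2.300e-03  9.984e-01  5.580e-02]
 [-1.000e+00  2.300e-03  1.000e-04]]
```

```bash
python3 -c "
from bench import order; print(order.close_job())"
```

```text
the job is handed in; nothing more can be done
None
```

The job was handed in at about 22 s of the 72 s allowed. The gripper is still holding the middle foot, hole straight up. `close_job` reports no verdict.

**Row:** I gripped each foot, squared it to the fence and pushed it until the force rose sharply (13–18 N). A wrist picture then showed all three flush in one row, with gaps of about 34 mm and 44 mm.

**Tenon:** I took the middle foot and slid its fence-side end onto the tenon. It passed the point where a plain end would have stopped and met the fence at 18 N, so that end is the bored one. I then drew it off.

**Finish:** The foot is held at about z = 0.53 m (TCP height). The measured tool tilt is about 0.1°, and the grip reads 34 mm.

**Last checks:**
- **Pictures:** The last pair was taken just before a final small move. It showed the hole facing up, the other two feet still against the fence and both bottles standing. I took no picture after that move.
- **Tipping the tool level:** The first try stopped about 6° short and the second about 1.5° short, at a wrist joint limit. Moving higher and further forward fixed it, so the foot now sits just beyond the fence rather than directly over the board.
- **Camera against gripper:** The wrist camera read about 3 mm too far to the left compared with the gripper. I corrected for that when lining up with the tenon.

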